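Slide the phone's charging tray home in the telephone shelf

TASK

Put the flip phone on charge: lift its loaded tray off the address book, enter the tray's side runners in the grooves of the telephone shelf's charging bay and slide it fully home, until it presses in the charging contact and meets the firm stop hidden at the back. Feel for the stop without ramming it, keep the phone lying in the tray, and leave the handset, the bottle opener and the dish where they are.

Things in the scene. Friction and masses are not known exactly. Their poses are not given: they have to be found in the camera images.
- tray: Teak tray, about 0.26 kg, holding the phone, at first on the book. Origin: centre of the underside of its 130 (x) x 72 (y) mm floor; x points to the nose, which enters the bay first, z up. Walls 14 high. Runner flanges along both sides, z 8 to 13, outer edges at y = +-44. Its pull, at the -x end, is a plate leaning outwards (point pull).
- pull (a point): Where to pinch the pull: mid-thickness and mid-width, at (-82.5, 0, 36.4) mm in the tray's frame, same axes. The plate is 8 thick, 60 wide in y, 62 long; it rises from (-61.5, 0, 0) along (-0.5, 0, 0.866), 30 degrees from vertical, and ends 20 mm above this point. A gripper tilted likewise fits it: below it is free air, inside it 25 mm of empty tray.
- nose (a point): Middle of the tray's nose face, at (65, 0, 8) mm in the tray's frame, same axes; 8 mm is also the height of the runners' undersides.
- phone: Silver flip phone, closed, 90 (x) x 48 (y) x 20 mm, about 0.11 kg, loose in the tray's nest with 3 mm play. Origin: centre of its underside, at about (12.5, 0, 5) mm in the tray's frame.
- shelf: Teak telephone shelf, fixed. Origin on the table, below the front face of the lidded box, on the charging bay's centre line; x points into the bay, z up. Box: 200 wide, 180 deep, z 85 to 185, above the bay; lid top at z 197, overhanging the face by 25, so a gripper near the face must lean back from it. A deck for the handset at y -100 to -220, top z 87.
- mouth (a point): Front end of the bay's two ledges, at (-45, 0, 50) mm in the shelf's frame, same axes. The ledges (38 to 46.5 off the centre line, tops at z 50) carry the runners: tray origin then at z 42. Their side rails are 93 apart inside and flare outwards from x -44 to -67; rail tops z 62. From x 18 inwards lips above make grooves 9 high (z 50 to 59).
- contact (a joint): Travel (m) of the sprung contact bar in the bay: 0 free, about 0.006 when the tray's nose meets the firm stop. Spring under 1 N; the tray's sliding friction, 1.5 to 3.5 N, holds it when let go. The stop is clamped at a different depth each time: fully home, the tray's origin is 33 to 57 mm along the shelf's x. Only touch tells.
- book: Thick address book, flat on the table, fixed, 145 (x) x 180 (y) x 36 (z) mm. Origin: centre of its underside. The tray's pull stands out beyond its -x edge.
- handset: Cream handset, 188 mm long in x, 60 high, lying on the shelf's deck; bystander. Origin: centre of its underside.
- opener: Pewter bottle opener, 120 mm long in x, 6 thick, flat on the table before the deck; bystander. Origin: underside, near its middle.
- dish: White dish, 84 mm across, 32 high, on the table before the deck (it and the opener may have swapped places); bystander. Origin: centre of its underside.
Mind the look-alikes: they are no part of the job. What is shaped like the tray but turquoise is not meant. There is more than one size of the phone; the one meant has the size given above.

How it is judged:
By the outcome, as a careful person would: the job done as asked, in the order asked, and still so for the second after the job is handed in, with the robot touching nothing.
It also fails if it takes over 45 s, if anything falls off the work surface, if the arm or the gripper's body presses on something with over 40 N, if the wrist force passes 120 N, or if a joint passes its speed limit or range.

ROBOT

A 7-joint arm with a two-finger parallel gripper is mounted at the origin on the work surface. World frame = base frame: x ahead of the robot, y to its left, z up, the work surface at z = 0. Lengths are in m, angles in rad, forces in N, time in s.
With the tool pointing down it reaches from about 0.4 to 0.875 m from the base axis. Payload 19.3 kg.
Tool frame: the origin (TCP) lies midway between the tips of the shut fingers; the grasp point (between the pads) lies 19 mm behind it; z points along the fingers, y is the line along which they close (so a half turn about z gives the same grasp; the last joint's range is limited). The gripper opens to 85 mm and grips with 20 to 120 N. Pads are 22 mm wide; open, the fingers measure 114 mm over their backs; the gripper's body (76 mm by 85 mm) begins 54 mm behind the grasp point. The pads swing forward as they close: fully open they stand 13 mm farther back than shut.
Start: joints at [-1.232, 0.521, -0.036, 1.599, 0.021, 1.021, -0.113], TCP at [0.248, 0.573, 0.231] pointing down, gripper open.
Joint ranges: [-2.91, 2.91], [-0.3, 2.13], [-1.5, 1.42], [0.17, 2.43], [-1.26, 4.41], [0.16, 1.93], [-2.52, 2.52]. Speed limits (rad/s): [1.89, 1.89, 2.39, 2.39, 3.01, 3.01, 3.01].

INTERFACE

Orientations are given as [roll, pitch, yaw] about the fixed x, y, z axes, in that order (R = Rz(yaw) Ry(pitch) Rx(roll)).
In Python, from workcell import bot gives the robot as it stands.
- The arm moves only by the tool move_arm, never from a script. Its argument "moves" is a list that holds one entry, the list of rows, each a list of 7 numbers: the opening, from 0 (shut) to 1 (fully open), then the shift along the tool's x, y, z in units of 1000 mm (1.0 is 1000 mm), then the turn, a rotation vector about the tool's x, y, z in units of 2 pi rad (1.0 is 2 pi rad). A call has 1 to 5 rows; each row is the pose to reach, as a shift and turn from the pose commanded when the call began, along the tool's axes at that moment, turning the shorter way round; what a row does not reach only later rows make up. A row lasts 1/10 s, in which the tool goes at most 50 mm and 8.59 degrees, less where a joint would pass 70% of its speed; a pose out of reach is approached as far as the arm can. A call with a number of a shift or a turn outside -1 to 1 is refused whole. A call with a gripper value outside its range is refused whole. The fingers move at their own pace and stop on an object; "force" is the grip in N (left out, the last holds). Time passes only in rows, so rows that repeat a pose let the fingers close. It gives the time, the measured TCP pose, the force, the opening and the grip force at its end, in the units of the state.
- bot.observe(): the state, without advancing time (a new reading comes with each control period).
- bot.grab_frame(name): name is "scene" or "top" or "wrist"; returns the picture (420x560x3 uint8, red, green, blue); there is no depth.
- bot.camera_params(name): a dict with "vertical_fov" (degrees; the focal length in pixels is half the picture's height over the tangent of half this angle, whatever the lens; pixels are square), "cx", "cy" (the principal point, pixels), "R" (3x3) and "t" (3): a world point X has camera coordinates R X + t. Camera axes: x right, y down, z forward; pixel columns grow to the right and rows downward; lengths in m; the calibration is good to about 2 mm. The wrist camera is an equidistant fisheye: a pixel r from the principal point sees the ray r / f radians off the axis. A picture is of the moment at which its call begins: read the wrist's pose just before it. camera_params takes no time and is no camera call; for the wrist camera it gives the pose at the moment of the call.
- bot.job_done(): hands the job in; it is judged then, once.
The state is a dict: "clock": time; "qpos": joint angles; "qd": joint speeds; "joint_efforts": joint torques, N m; "position": TCP position; "tool_rot": TCP orientation; "force": force on the tool from outside, world axes, zero at the start; "moment": the same for the moment, N m; "grip_width": finger opening in m; "finger_force": force on a finger pad.
Only numpy, scipy, OpenCV 4.12 (cv2) and the standard library are available. Lean on these libraries where they do the work, as an engineer would, in place of code of your own. Each camera call takes 0.05 s, during which the arm holds its last target. There are 200 camera calls.

## Working session

There is one attempt and no reset: what is moved stays moved. The work goes in short steps, Python scripts to look and compute and a tool call to move; the robot and the scene stay as the last step left them, time stands still between calls to the robot, and variables do not carry over. Pictures are saved under pics/ and viewed, at most 10 in all, crops included, and the job is handed in when it is done.

Besides the shell and the picture viewer there is one more tool, called after "Request:" as name(argument=value, ...), one argument or row to a line, values as JSON. move_arm: Moves the arm, as the interface text tells. Shifts and turns lie within -1 to 1; 1 stands for 1000 mm of shift or 2 pi rad of turn. Its arguments: {"type":"object","properties":{"moves":{"type":"array"},"force":{"type":"number"}},"required":["moves"]}

```bash
mkdir -p pics; ls; python3 - <<'E'
from workcell import bot
import cv2,numpy as np
for n in ["scene","top"]:
    f=bot.grab_frame(n); cv2.imwrite(f"pics/{n}0.png",f[:,:,::-1])
    p=bot.camera_params(n); print(n,p["vertical_fov"],p["cx"],p["cy"],np.round(-np.array(p["R"]).T@p["t"],3),np.round(p["R"],3).tolist())
s=bot.observe(); print({k:np.round(v,3).tolist() for k,v in s.items()})
E
```

```text
pics
scene 44.74637838775847 272.4572066802836 200.6570725144035 [ 1.163 -0.336  1.131] [[0.295, 0.956, -0.007], [0.823, -0.258, -0.507], [-0.486, 0.143, -0.862]]
top 54.412650674155614 278.13302524076954 208.53057491697 [ 0.486 -0.166  1.143] [[-0.024, -0.999, 0.027], [-0.994, 0.021, -0.111], [0.11, -0.029, -0.993]]
{'clock': 0.1, 'qpos': [-1.232, 0.522, -0.036, 1.6, 0.021, 1.021, -0.113], 'qd': [-0.0, -0.001, -0.002, -0.001, 0.001, 0.001, -0.0], 'joint_efforts': [0.004, -92.85, 1.984, -37.054, 0.018, 0.005, -0.0], 'position': [0.248, 0.573, 0.231], 'tool_rot': [-3.141, 0.0, 2.733], 'force': [0.722, 0.571, 0.851], 'moment': [0.03, 0.059, -0.036], 'finger_force': 0.0, 'grip_width': 0.085}
```

View pics/scene0.png

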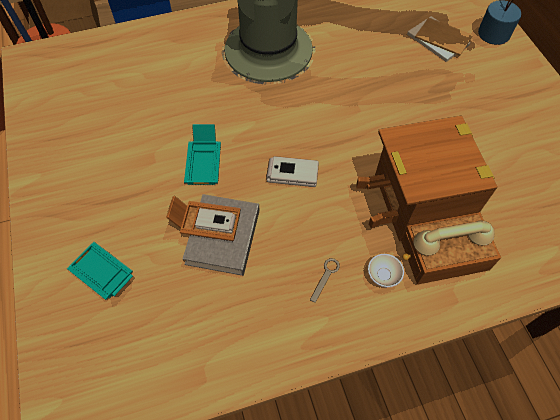

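View pics/top0.png

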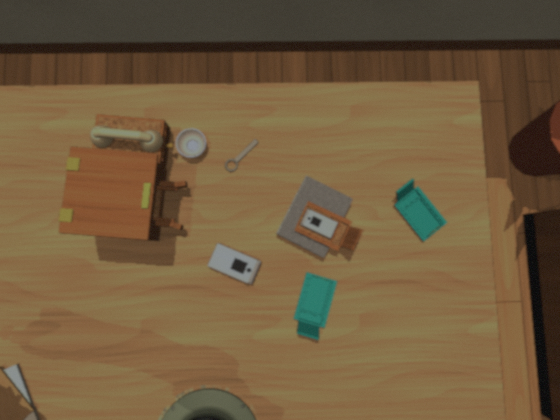

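The scene view shows the teak tray with the phone on the grey book at about (208,220), with its pull at (178,212). The shelf is on the right, with its ledges at about (370,205). In the top view, the tray is at (325,225), the pull at (350,238), and the rails at (172,185) and (168,223). Enlarging these next.

```bash
python3 - <<'E'
import cv2,numpy as np
t=cv2.imread("pics/top0.png"); s=cv2.imread("pics/scene0.png")
z=lambda im,x,y,w,h,k:cv2.resize(im[y:y+h,x:x+w],None,fx=k,fy=k,interpolation=cv2.INTER_CUBIC)
a=z(t,270,170,100,100,4); a=np.clip(a*1.6,0,255).astype(np.uint8)
b=z(t,130,165,100,75,4); b=np.clip(b*1.6,0,255).astype(np.uint8)
a=a[:300]
c=z(s,160,185,100,75,4); d=z(s,340,165,100,75,4)
cv2.imwrite("pics/crop0.png",np.vstack([np.hstack([a,b]),np.hstack([c,d])]))
E
```

```text
(no output)
```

View pics/crop0.png

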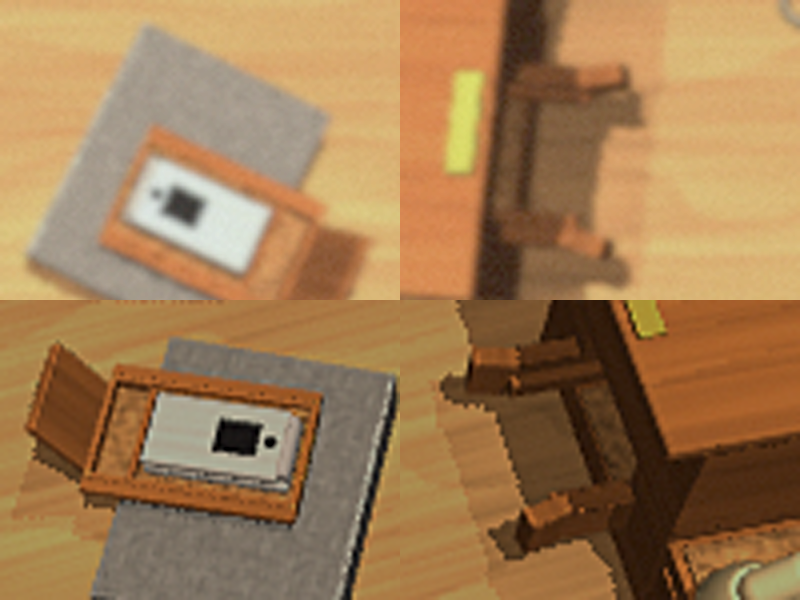

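Crops: the tray's outer wall-top corners are clear in the scene view. The nose corners sit at scene (240.5,208) and (234,241), and the rear ones at (189.5,202) and (181,234). The rails flare at their front ends, and the lid's front edge lies just above them.

```bash
cat > h.py <<'E'
import numpy as np,cv2
from workcell import bot
def ray(n,uv,p=None):
    p=p or bot.camera_params(n); R=np.array(p["R"]);t=np.array(p["t"])
    f=210/np.tan(np.radians(p["vertical_fov"]/2))
    d=(np.atleast_2d(uv).astype(float)-[p["cx"],p["cy"]])
    if n=="wrist":
        r=np.linalg.norm(d,axis=1,keepdims=True); th=r/f
        v=np.hstack([d/np.maximum(r,1e-9)*np.sin(th),np.cos(th)])
    else: v=np.hstack([d/f,np.ones((len(d),1))])
    return -R.T@t, v@R
def plane(n,uv,z,p=None):
    c,v=ray(n,uv,p); return c+v*((z-c[2])/v[:,2:])
def proj(n,X,p=None):
    p=p or bot.camera_params(n); f=210/np.tan(np.radians(p["vertical_fov"]/2))
    c=np.atleast_2d(X)@np.array(p["R"]).T+p["t"]
    if n=="wrist":
        r=np.linalg.norm(c[:,:2],axis=1,keepdims=True); return c[:,:2]/r*np.arctan2(r,c[:,2:])*f+[p["cx"],p["cy"]]
    return c[:,:2]/c[:,2:]*f+[p["cx"],p["cy"]]
def fr(o,yaw,P):  # frame points -> world
    c,s=np.cos(yaw),np.sin(yaw); return np.atleast_2d(P)@np.array([[c,s,0],[-s,c,0],[0,0,1]])+o
E
python3 - <<'E'
from h import *
np.set_printoptions(precision=4,suppress=True)
T=plane("scene",[(240.5,208),(234,241),(181,234),(189.5,202)],.050); print("tray sc",T,np.linalg.norm(np.diff(T,axis=0,append=T[:1]),axis=1))
T=plane("top",[(308,201.5),(295,230),(None or 336,247),(351,222)],.050); print("tray top",T,np.linalg.norm(np.diff(T,axis=0,append=T[:1]),axis=1))
for n in ("scene","top"):
    im=cv2.imread(f"pics/{n}0.png"); h=cv2.cvtColor(im,cv2.COLOR_BGR2HSV)
    x0,y0,x1,y1=(190,200,245,240) if n=="scene" else (290,195,345,245)
    m=np.zeros(h.shape[:2],np.uint8); m[y0:y1,x0:x1]=((h[...,1]<50)&(h[...,2]>(170 if n=="scene" else 120)))[y0:y1,x0:x1]
    c=max(cv2.findContours(m,0,2)[0],key=cv2.contourArea); b=cv2.boxPoints(cv2.minAreaRect(c))
    P=plane(n,b,.061); print("phone",n,b.tolist(),P.mean(0),np.linalg.norm(np.diff(P,axis=0),axis=1),np.degrees(np.arctan2(*(np.diff(P,axis=0)[:,1::-1].T))))
    # lid
    x0,y0,x1,y1=(365,105,510,210) if n=="scene" else (50,135,175,245)
    m[:]=0; v=h[...,2]; 
    b=[(379,128),(464,116),(495,187),(407.5,203.5)] if n=="scene" else [(160,150),(70,148),(60,232),(149,240)]
    P=plane(n,b,.197); print("lid",n,P,np.linalg.norm(np.diff(P,axis=0,append=P[:1]),axis=1))
    # rail
    cr=lambda x,y:(340+(x-400)/4,165+(y-300)/4) if n=="scene" else (130+(x-400)/4,165+y/4)
    b=[cr(*q) for q in ([(470,350),(472,362),(578,340),(545,503),(522,522),(630,487)] if n=="scene" else [(625,65),(630,80),(520,65),(570,240),(605,258),(610,240)])]
    print("rail",plane(n,b,.062))
E
```

```text
tray sc [[ 0.5504 -0.2364  0.05  ]
 [ 0.6319 -0.2746  0.05  ]
 [ 0.5767 -0.3898  0.05  ]
 [ 0.4966 -0.3516  0.05  ]] [0.09   0.1278 0.0887 0.1271]
tray top [[ 0.6249 -0.2792  0.05  ]
 [ 0.5487 -0.2418  0.05  ]
 [ 0.5008 -0.3503  0.05  ]
 [ 0.5669 -0.3935  0.05  ]] [0.0849 0.1186 0.079  0.1282]
phone scene [[195.5144500732422, 224.15603637695312], [198.06935119628906, 207.54910278320312], [233.08668518066406, 212.9364013671875], [230.5317840576172, 229.5433349609375]] [ 0.5657 -0.3048  0.061 ] [0.0454 0.0866 0.0449] [159.4299  62.7297 -22.5976]
lid scene [[0.5241 0.1123 0.197 ]
 [0.5509 0.3161 0.197 ]
 [0.7471 0.2862 0.197 ]
 [0.7286 0.0898 0.197 ]] [0.2056 0.1985 0.1973 0.2057]
rail [[0.56   0.0642 0.062 ]
 [0.5686 0.062  0.062 ]
 [0.5732 0.1313 0.062 ]
 [0.6745 0.066  0.062 ]
 [0.6823 0.048  0.062 ]
 [0.6796 0.1188 0.062 ]]
phone top [[300.48443603515625, 223.3456268310547], [307.64593505859375, 208.1274871826172], [337.21533203125, 222.04249572753906], [330.0538330078125, 237.26063537597656]] [ 0.5661 -0.3051  0.061 ] [0.0452 0.087  0.0451] [ -26.8202 -116.5961  152.6691]
lid top [[0.7352 0.0806 0.197 ]
 [0.7435 0.2894 0.197 ]
 [0.5476 0.3056 0.197 ]
 [0.5248 0.1039 0.197 ]] [0.2089 0.1966 0.203  0.2118]
rail [[0.6844 0.0457 0.062 ]
 [0.6742 0.0424 0.062 ]
 [0.6857 0.1151 0.062 ]
 [0.5683 0.0815 0.062 ]
 [0.5559 0.0586 0.062 ]
 [0.5677 0.0554 0.062 ]]
```

```bash
cat >> h.py <<'E'
from scipy.spatial.transform import Rotation as Ro
def rel(target,Rt,s=None):
    s=s or bot.observe(); R0=Ro.from_euler("xyz",s["tool_rot"])
    return np.round(R0.inv().apply(np.array(target)-s["position"]),4), np.round((R0.inv()*Rt).as_rotvec()/(2*np.pi),5)
def toolR(yaw,lean=np.pi/6):  # tool x = frame y, leaning gripper
    l=np.array([[0,np.cos(lean),np.sin(lean)],[1,0,0],[0,np.sin(lean),-np.cos(lean)]])
    return Ro.from_euler("z",yaw)*Ro.from_matrix(l)
E
python3 - <<'E'
from h import *
yaw=np.radians(64.8); o=np.array([.5615,-.3165,.036])
print(rel([.45,.05,.35],toolR(yaw,0)))
pre=fr(o,yaw,[-.123,0,.1065])[0]; print(pre,rel(pre,toolR(yaw)))
E
```

```text
(array([-0.393 , -0.4001, -0.1188]), array([-1.60e-04,  1.00e-05,  4.94e-03]))
[ 0.50912915 -0.42779373  0.1425    ] (array([-0.6372, -0.8148,  0.0892]), array([-0.08349, -0.00128,  0.00483]))
```

Request:
move_arm(
  moves=[
    [[0.35,-0.05,-0.05,-0.04,0,0,0],[0.35,-0.08,-0.08,-0.08,0,0,0],[0.35,-0.11,-0.11,-0.12,0,0,0],[0.35,-0.14,-0.14,-0.12,0,0,0],[0.35,-0.17,-0.17,-0.12,0,0,0.005]],
  ],
)

```text
clock: 0.6
position: [0.3283, 0.3716, 0.3487]
tool_rot: [3.14, 0.0, 2.702]
force: [1.8, 0.6, -0.2]
grip_width: 0.0296
finger_force: 0.0
```

Request:
move_arm(
  moves=[
    [[0.35,-0.035,-0.035,0,0,0,0],[0.35,-0.07,-0.07,0,0,0,0],[0.35,-0.105,-0.105,0,0,0,0],[0.35,-0.14,-0.14,0,0,0,0],[0.35,-0.175,-0.175,0,0,0,0]],
  ],
)

```text
clock: 1.1
position: [0.4117, 0.1378, 0.3472]
tool_rot: [3.141, 0.0, 2.701]
force: [1.6, -0.1, -0.5]
grip_width: 0.03
finger_force: 0.0
```

```bash
python3 - <<'E'
from h import *
yaw=np.radians(64.8)
print(rel([.53,-.1,.30],toolR(yaw)))
p=bot.camera_params("wrist");s=bot.observe(); R=Ro.from_euler("xyz",s["tool_rot"]).as_matrix()
print(p["vertical_fov"],p["cx"],p["cy"],R.T@(-np.array(p["R"]).T@p["t"]-s["position"]),np.array(p["R"])@R)
E
```

```text
(array([-0.2084, -0.1648,  0.0471]), array([-8.328e-02,  1.000e-05, -4.000e-05]))
65.70646984690485 277.83117731956116 212.29690820838223 [ 7.98144674e-02  3.96170687e-05 -1.42649363e-01] [[ 1.95302281e-04  9.99999972e-01 -1.34070580e-04]
 [-9.50069864e-01  1.43715804e-04 -3.12037228e-01]
 [-3.12037200e-01  1.88318001e-04  9.50069866e-01]]
```

Request:
move_arm(
  moves=[
    [[0.35,-0.035,-0.03,0.01,-0.015,0,0],[0.35,-0.07,-0.06,0.02,-0.03,0,0],[0.35,-0.105,-0.09,0.03,-0.045,0,0],[0.35,-0.14,-0.12,0.04,-0.06,0,0],[0.35,-0.175,-0.15,0.047,-0.075,0,0]],
  ],
)

```text
clock: 1.6
position: [0.4863, -0.027, 0.3072]
tool_rot: [2.716, -0.01, 2.705]
force: [0.4, 1.6, -0.3]
grip_width: 0.0298
finger_force: 0.0
```

Request:
move_arm(
  moves=[
    [[0.35,-0.033,-0.01,0,-0.0083,0,0],[0.35,-0.033,-0.01,0,-0.0083,0,0],[0.35,-0.033,-0.01,0,-0.0083,0,0]],
  ],
)

```text
clock: 1.9
position: [0.5115, -0.0486, 0.3018]
tool_rot: [2.669, -0.014, 2.703]
force: [-1.0, -0.1, 0.1]
grip_width: 0.0295
finger_force: 0.0
```

```bash
python3 - <<'E'
from h import *
import json
s=bot.observe(); print(s["qpos"],s["position"])
p=bot.camera_params("wrist"); f=bot.grab_frame("wrist"); cv2.imwrite("pics/w1.png",f[:,:,::-1])
json.dump({k:np.array(v).tolist() for k,v in p.items()},open("w1.json","w"))
print(s["clock"])
E
```

```text
[-0.08093136  0.28219045  0.43422657  1.92457848 -0.69860048  1.0430286
  1.85343082] [ 0.51152354 -0.04864153  0.30178251]
1.9
```

View pics/w1.png

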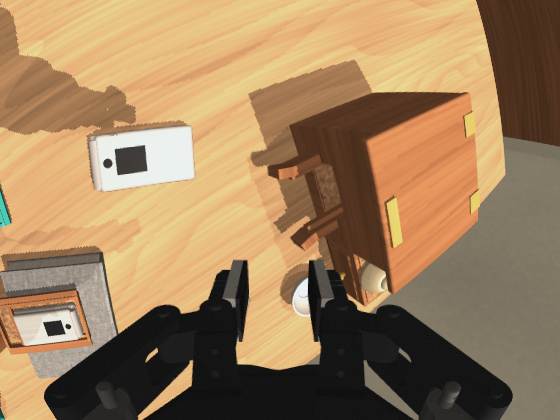

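The wrist view shows the shelf mouth clearly. The rail ends are at (272,172) and (297,240), and the lid's front corners at (367,137) and (391,293). q7 is nearing its range limit, so I'll take the half-turned grasp.

Request:
move_arm(
  moves=[
    [[0.35,0,0,0,0,0,0.0235],[0.35,0,0,0,0,0,0.047],[0.35,0,0,0,0,0,0.07],[0.35,0,0,0,0,0,0.094],[0.35,0,0,0,0,0,0.117]],
  ],
)

```text
clock: 2.45
position: [0.5114, -0.0465, 0.3032]
tool_rot: [2.787, -0.323, 2.021]
force: [-0.1, -0.3, 0.2]
grip_width: 0.03
finger_force: 0.0
```

```bash
python3 - <<'E'
from h import *
import json
np.set_printoptions(precision=4,suppress=True)
print(bot.observe()["qpos"])
p=json.load(open("w1.json"))
yaw=np.radians(83.4); o=np.array([.631,.122,0])
L=plane("wrist",[(367,137),(391,293)],.197,p); d=L[1]-L[0]; print("lid front",L,np.linalg.norm(d),np.degrees(np.arctan2(d[1],d[0]))+90)
P=[[-.067,.05,.062],[-.067,-.05,.062],[-.044,.0465,.062],[-.044,-.0465,.062],[-.025,.1,.197],[-.025,-.1,.197]]
W=fr(o,yaw,P); print(proj("wrist",W,p),proj("scene",W),proj("top",W))
im=cv2.imread("pics/w1.png"); 
a=cv2.resize(im[140:270,240:370],None,fx=4.6,fy=4.6,interpolation=cv2.INTER_CUBIC)
cv2.imwrite("pics/c1.png",a)
E
```

```text
[-0.1821  0.2942  0.5604  1.9295 -0.7361  1.0672  1.1517]
lid front [[0.5235 0.1113 0.197 ]
 [0.722  0.0865 0.197 ]] 0.20006676170158583 82.88907639048153
[[279.8829 181.0186]
 [299.8015 243.9007]
 [295.1605 176.4151]
 [312.1677 234.4945]
 [366.6937 143.0754]
 [391.2367 296.18  ]] [[358.4441 182.2049]
 [369.6571 217.0088]
 [367.8031 181.9075]
 [378.5558 214.1646]
 [378.3633 129.9019]
 [405.5019 203.5609]] [[180.2835 222.8138]
 [184.7273 185.5138]
 [171.719  220.6821]
 [175.9376 185.9891]
 [146.9399 238.281 ]
 [157.8116 153.2673]]
```

View pics/c1.png

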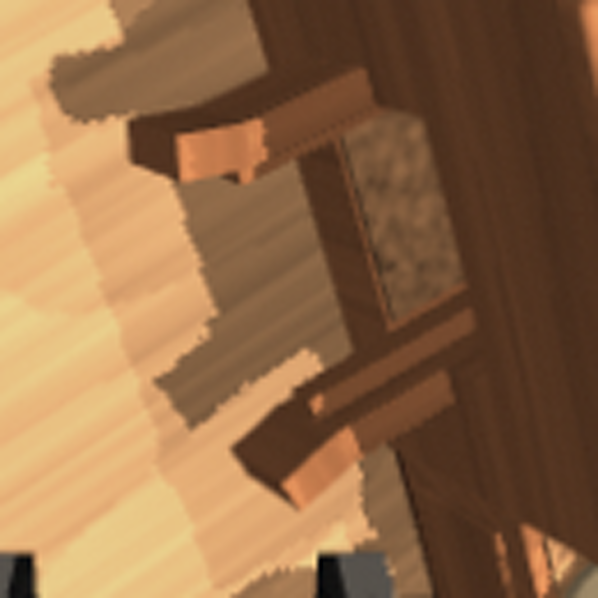

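The crop shows the inner flare bends at crop (245,182) and (355,430), and the lower ledge's front end at (308,400) and (318,418).

Request:
move_arm(
  moves=[
    [[0.35,0,0,0,0,0,0.0235],[0.35,0,0,0,0,0,0.047],[0.35,0,0,0,0,0,0.07],[0.35,0,0,0,0,0,0.094],[0.35,0,0,0,0,0,0.117]],
  ],
)

```text
clock: 2.95
position: [0.5114, -0.0465, 0.3032]
tool_rot: [3.107, -0.474, 1.236]
force: [0.4, 0.2, -0.6]
grip_width: 0.03
finger_force: 0.0
```

Request:
move_arm(
  moves=[
    [[0.35,0,0,0,0,0,0.0235],[0.35,0,0,0,0,0,0.047],[0.35,0,0,0,0,0,0.07],[0.35,0,0,0,0,0,0.094],[0.35,0,0,0,0,0,0.117]],
  ],
)

```text
clock: 3.45
position: [0.5114, -0.0465, 0.3031]
tool_rot: [-2.833, -0.367, 0.435]
force: [0.1, -0.3, -0.5]
grip_width: 0.0297
finger_force: 0.0
```

```bash
cat >> h.py <<'E'
def toolB(yaw,lean=np.pi/6): return toolR(yaw,lean)*Ro.from_euler("z",np.pi)
def inv(o,yaw,W): return fr([0,0,0],-yaw,np.atleast_2d(W)-o)
E
python3 - <<'E'
from h import *
import json
np.set_printoptions(precision=4,suppress=True)
s=bot.observe();print(s["clock"],s["qpos"])
p=json.load(open("w1.json"))
yaw=np.radians(83.2); o=np.array([.6275,.122,0])
c=lambda x,y:(240+x/4.6,140+y/4.6)
print("bends",inv(o,yaw,plane("wrist",[c(245,182),c(355,430)],.062,p)))
print("ledge",inv(o,yaw,plane("wrist",[c(308,400),c(318,418)],.050,p)))
print("rail straight",inv(o,yaw,plane("wrist",[c(375,115),c(445,372)],.062,p)), inv(o,yaw,plane("wrist",[c(390,330),c(467,288),c(475,312)],.050,p)))
print("lid",inv(o,yaw,plane("wrist",[(367,137),(391,293)],.197,p)),inv(o,yaw,plane("scene",[(379,128),(407.5,203.5)],.197)))
ty=np.radians(64.8); t=np.array([.5615,-.3165,.036])
print(rel(fr(t,ty,[-.123,0,.1065])[0],toolB(ty)))
E
```

```text
3.45 [-0.3814  0.3533  0.8399  1.9372 -0.8305  1.1405 -0.2178]
bends [[-0.0477  0.04    0.062 ]
 [-0.0351 -0.0529  0.062 ]]
ledge [[-0.0425 -0.0419  0.05  ]
 [-0.0408 -0.0497  0.05  ]]
rail straight [[ 0.0003  0.0414  0.062 ]
 [ 0.0025 -0.0508  0.062 ]] [[-0.007  -0.0338  0.05  ]
 [ 0.0259 -0.034   0.05  ]
 [ 0.0269 -0.0438  0.05  ]]
lid [[-0.023   0.102   0.197 ]
 [-0.0241 -0.0981  0.197 ]] [[-0.0219  0.1015  0.197 ]
 [-0.0201 -0.1042  0.197 ]]
(array([-0.2096,  0.3563, -0.0175]), array([0.0062, 0.0056, 0.1478]))
```

Request:
move_arm(
  moves=[
    [[0.35,-0.022,0.036,-0.002,0,0,0.0235],[0.35,-0.044,0.072,-0.004,0,0,0.047],[0.35,-0.066,0.11,-0.006,0,0,0.07],[0.35,-0.09,0.148,-0.008,0,0,0.094],[0.35,-0.11,0.187,-0.01,0,0,0.117]],
  ],
)

```text
clock: 3.95
position: [0.5112, -0.2485, 0.2191]
tool_rot: [-2.672, -0.076, -0.261]
force: [1.6, -0.1, 0.1]
grip_width: 0.0302
finger_force: 0.0
```

```bash
python3 - <<'E'
from h import *
s=bot.observe();print(s["clock"],s["qpos"])
ty=np.radians(64.8); t=np.array([.5615,-.3165,.036])
print(rel(fr(t,ty,[-.128,0,.1152])[0],toolB(ty)))
E
```

```text
3.95 [ 0.03827918  0.71572404  0.90168143  1.76243975 -0.99589686  1.35880834
 -0.48216381]
(array([ 0.038 ,  0.1915, -0.0175]), array([0.00748, 0.00291, 0.03082]))
```

Request:
move_arm(
  moves=[
    [[0.35,0.01,0.048,-0.005,0.003,0.001,0.015],[0.35,0.02,0.096,-0.01,0.006,0.002,0.03],[0.35,0.03,0.144,-0.015,0.0075,0.003,0.031],[0.35,0.038,0.19,-0.0175,0.0075,0.003,0.031],[0.35,0.038,0.1915,-0.0175,0.0075,0.003,0.031]],
  ],
)

```text
clock: 4.45
position: [0.5058, -0.4357, 0.1492]
tool_rot: [-2.62, 0.0, -0.441]
force: [-0.7, 0.6, -0.6]
grip_width: 0.0297
finger_force: 0.0
```

```bash
python3 - <<'E'
from h import *
import json
s=bot.observe();print(s["clock"],s["qpos"],s["position"])
p=bot.camera_params("wrist"); f=bot.grab_frame("wrist"); cv2.imwrite("pics/w2.png",f[:,:,::-1])
json.dump({k:np.array(v).tolist() for k,v in p.items()},open("w2.json","w"))
ty=np.radians(64.8); t=np.array([.5615,-.3165,.036])
P=[[.065,.036,.014],[.065,-.036,.014],[.065,.044,.013],[.065,-.044,.013],[-.0925,.03,.0537],[-.0925,-.03,.0537]]
print(proj("wrist",fr(t,ty,P),p))
E
```

```text
4.45 [ 0.42068529  0.9955812   0.83422015  1.41296216 -1.07270954  1.52178862
 -0.53335969] [ 0.50578059 -0.43565179  0.14918439]
[[168.74910097 220.54942453]
 [162.88831925 155.93200031]
 [170.17483053 227.03596256]
 [163.10552597 148.30694973]
 [272.27798878 264.51745435]
 [271.70098331 184.75643827]]
```

View pics/w2.png

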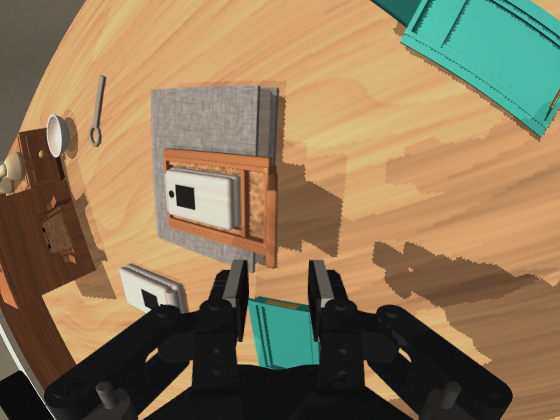

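The wrist view from pre-grasp shows the plate edge-on at u≈273, between the fingers (240 and 315). Zooming in.

```bash
python3 - <<'E'
from h import *
im=cv2.imread("pics/w2.png")
cv2.imwrite("pics/c2.png",cv2.resize(im[140:280,150:295],None,fx=4,fy=4,interpolation=cv2.INTER_CUBIC))
E
```

```text
(no output)
```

View pics/c2.png

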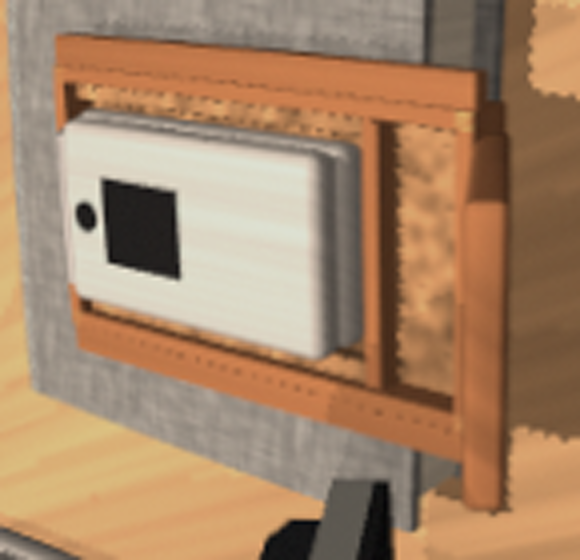

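```bash
python3 - <<'E'
from h import *
import json
np.set_printoptions(precision=4,suppress=True)
p=json.load(open("w2.json"))
ty=np.radians(64.8); t=np.array([.5615,-.3165,.036])
c=lambda *q:[(150+x/4,140+y/4) for x,y in q]
print(inv(t,ty,plane("wrist",c((57,36),(482,72),(78,350),(455,460)),.049,p)))
print(inv(t,ty,plane("wrist",c((487,200),(487,508)),.0895,p)))
print(rel(fr(t,ty,[-.073,.001,.0199])[0],toolB(ty)))
E
```

```text
[[ 0.0632 -0.0433  0.013 ]
 [-0.067  -0.041   0.013 ]
 [ 0.0663  0.0448  0.013 ]
 [-0.0591  0.0471  0.013 ]]
[[-0.0924 -0.0263  0.0535]
 [-0.0919  0.0323  0.0535]]
(array([-0.0013, -0.0016,  0.11  ]), array([ 0.0002, -0.    ,  0.0001]))
```

```bash
cat > cfg.py <<'E'
from h import *
ty=np.radians(63.8); t=fr([.5615,-.3165,.036],np.radians(64.8),[0,.0019,0])[0]
E
python3 - <<'E'
from cfg import *
print(t,rel(fr(t,ty,[-.073,0,.0199])[0],toolB(ty)))
E
```

```text
[ 0.55978083 -0.31569102  0.036     ] (array([-0.0035, -0.0016,  0.11  ]), array([0.00018, 0.00136, 0.0025 ]))
```

Request:
move_arm(
  moves=[
    [[0.35,-0.0035,-0.0016,0.03,0.0002,0.0014,0.0025],[0.35,-0.0035,-0.0016,0.06,0.0002,0.0014,0.0025],[0.35,-0.0035,-0.0016,0.085,0.0002,0.0014,0.0025],[0.35,-0.0035,-0.0016,0.1,0.0002,0.0014,0.0025],[0.35,-0.0035,-0.0016,0.11,0.0002,0.0014,0.0025]],
  ],
)

```text
clock: 5.0
position: [0.5298, -0.3782, 0.0574]
tool_rot: [-2.617, -0.003, -0.453]
force: [-0.2, -0.3, -0.5]
grip_width: 0.0299
finger_force: 0.0
```

```bash
python3 - <<'E'
from cfg import *
s=bot.observe();print(s["clock"],s["force"],s["qpos"]);print(rel(fr(t,ty,[-.073,0,.0199])[0],toolB(ty)))
E
```

```text
5.0 [-0.23160877 -0.27336429 -0.46878606] [ 0.34623249  1.06246679  0.76322908  1.54188583 -1.17302675  1.35813985
 -0.47490101]
(array([-0.0007,  0.0039, -0.0006]), array([-1.7e-04, -7.0e-05,  7.4e-04]))
```

Request:
move_arm(
  moves=[
    [[0.35,0,0,0,0,0,0],[0.35,0,0,0,0,0,0]],
  ],
)

```text
clock: 5.2
position: [0.5288, -0.3806, 0.0583]
tool_rot: [-2.618, -0.004, -0.456]
force: [-0.1, 0.0, -0.4]
grip_width: 0.0299
finger_force: 0.0
```

```bash
python3 - <<'E'
from cfg import *
s=bot.observe();print(s["clock"],s["force"],s["qpos"]);print(rel(fr(t,ty,[-.073,0,.0199])[0],toolB(ty)))
E
```

```text
5.2 [-0.105478    0.00630057 -0.39544734] [ 0.34894586  1.06210541  0.76523927  1.54025546 -1.17248961  1.35946765
 -0.47507841]
(array([-0.0009,  0.0021,  0.0015]), array([ 2.0e-05, -3.6e-04,  5.0e-04]))
```

Request:
move_arm(
  moves=[
    [[0.35,0,0.002,0.0005,0,0,0],[0,0,0.002,0.0005,0,0,0],[0,0,0.002,0.0005,0,0,0],[0,0,0.002,0.0005,0,0,0]],
  ],
  force=100,
)

```text
clock: 5.6
position: [0.5281, -0.382, 0.0567]
tool_rot: [-2.617, -0.003, -0.456]
force: [-1.1, -0.5, 6.8]
grip_width: 0.0069
finger_force: 97.7
```

Request:
move_arm(
  moves=[
    [[0,0,0,0,0,0,0],[0,0,0,0,0,0,0]],
  ],
)

```text
clock: 5.8
position: [0.5281, -0.382, 0.0567]
tool_rot: [-2.617, -0.003, -0.456]
force: [-0.9, -1.3, 6.9]
grip_width: 0.0066
finger_force: 97.7
```

```bash
python3 - <<'E'
from cfg import *
s=bot.observe();print(s["clock"],s["force"],s["qpos"]);print(rel(fr(t,ty,[-.073,0,.0199])[0],toolB(ty)))
R=Ro.from_euler("xyz",s["tool_rot"]).inv(); print("lift +z 80:",R.apply([0,0,.08]))
E
```

```text
5.8 [-0.90050077 -1.29256519  6.85650147] [ 0.35238018  1.0649828   0.76400979  1.53856269 -1.17336533  1.35949363
 -0.47294946]
(array([-0.0008, -0.    ,  0.0009]), array([-0.0001 , -0.00039,  0.00042]))
lift +z 80: [ 0.00027486 -0.04004166 -0.06925742]
```

Request:
move_arm(
  moves=[
    [[0,0,-0.003,-0.0052,0,0,0],[0,0,-0.01,-0.0173,0,0,0],[0,0,-0.02,-0.0346,0,0,0],[0,0,-0.03,-0.052,0,0,0],[0,0,-0.035,-0.0606,0,0,0]],
  ],
)

```text
clock: 6.3
position: [0.5282, -0.3821, 0.129]
tool_rot: [-2.618, -0.005, -0.456]
force: [-0.1, -0.1, -2.5]
grip_width: 0.0072
finger_force: 97.7
```

Request:
move_arm(
  moves=[
    [[0,0,0,0,0,0,0],[0,0,0,0,0,0,0]],
  ],
)

```text
clock: 6.5
position: [0.5279, -0.3812, 0.1258]
tool_rot: [-2.617, -0.003, -0.456]
force: [0.4, -0.9, -4.3]
grip_width: 0.0067
finger_force: 97.7
```

```bash
cat >> cfg.py <<'E'
sy=np.radians(83.2); so=np.array([.632,.1215,0])
def tcp(x,y=0,z=.1): return fr(so,sy,[x-.073,y,z+.0199])[0]
E
python3 - <<'E'
from cfg import *
import json
s=bot.observe();print(s["clock"],s["force"],s["qpos"])
print(rel(tcp(-.2,0,.1),toolB(sy)))
p=bot.camera_params("wrist"); f=bot.grab_frame("wrist"); cv2.imwrite("pics/w3.png",f[:,:,::-1])
json.dump({k:np.array(v).tolist() for k,v in p.items()},open("w3.json","w"))
E
```

```text
6.5 [ 0.41073538 -0.92207378 -4.27859833] [ 0.33057456  0.97810809  0.8112619   1.52393254 -1.11387461  1.43130089
 -0.53932981]
(array([-0.0375, -0.2045,  0.125 ]), array([-3.000e-05, -2.719e-02, -4.620e-02]))
```

View pics/w3.png

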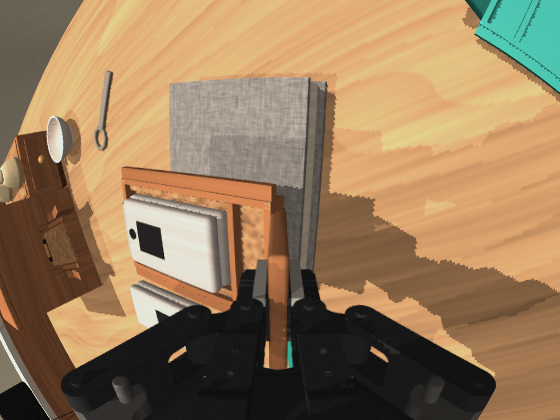

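The tray is lifted and level, with the phone still in it. The nose-side flange corner is at (122,168).

```bash
python3 - <<'E'
from cfg import *
import json
np.set_printoptions(precision=4,suppress=True)
p=json.load(open("w3.json")); s=bot.observe()
R=Ro.from_euler("xyz",s["tool_rot"]); d=R.apply([0,-1,0]); yaw=np.arctan2(d[1],d[0]); print("tool yaw",np.degrees(yaw), "lean",np.degrees(np.arcsin(R.apply([0,-1,0])[2])))
o=np.array(s["position"])-fr([0,0,0],yaw,[-.073,0,.0207])[0]; print(o)
P=[[.065,-.044,.013],[-.065,-.044,.013],[.065,-.036,.014],[.065,.044,.013],[-.0925,-.03,.0537],[.0575,-.024,.025],[.0575,.024,.025]]
print(proj("wrist",fr(o,yaw,P),p))
print(inv(o,yaw,plane("wrist",[(122,168),(276,184)],o[2]+.013,p)))
im=cv2.imread("pics/w3.png")
cv2.imwrite("pics/c3.png",cv2.resize(im[155:305,110:300],None,fx=4,fy=4,interpolation=cv2.INTER_CUBIC))
E
```

```text
tool yaw 63.96268838670064 lean 30.04628248631087
[ 0.5598 -0.3155  0.1046]
[[121.4875 166.7904]
 [272.15   184.728 ]
 [121.4836 177.6244]
 [137.1201 273.4726]
 [279.6605 254.5065]
 [116.5887 198.0158]
 [126.4545 259.0703]]
[[ 0.0644 -0.0431  0.013 ]
 [-0.0672 -0.0446  0.013 ]]
```

View pics/c3.png

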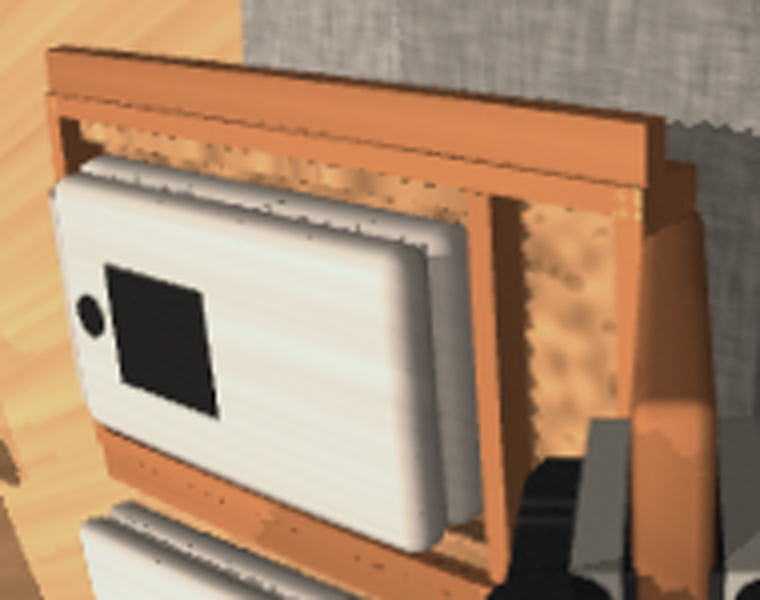

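Request:
move_arm(
  moves=[
    [[0,-0.002,-0.012,0.008,0,-0.003,-0.005],[0,-0.007,-0.038,0.024,0,-0.007,-0.012],[0,-0.013,-0.07,0.043,0,-0.012,-0.02],[0,-0.019,-0.102,0.062,0,-0.018,-0.03],[0,-0.025,-0.136,0.083,0,-0.023,-0.04]],
  ],
)

```text
clock: 7.05
position: [0.5757, -0.2254, 0.1212]
tool_rot: [-2.618, -0.002, -0.162]
force: [1.3, -0.2, -3.3]
grip_width: 0.007
finger_force: 97.7
```

```bash
python3 - <<'E'
from cfg import *
s=bot.observe();print(s["clock"],s["qpos"])
print(rel(tcp(-.17,0,.09),toolB(sy)))
E
```

```text
7.05 [ 0.0850235   0.93100973  0.7629517   1.60362457 -1.06129189  1.37855279
 -0.48246791]
(array([ 0.0101, -0.0885,  0.0642]), array([ 3.00e-05, -3.74e-03, -5.77e-03]))
```

Request:
move_arm(
  moves=[
    [[0,0.003,-0.03,0.021,0,-0.002,-0.003],[0,0.006,-0.055,0.04,0,-0.0037,-0.0058],[0,0.009,-0.078,0.056,0,-0.0037,-0.0058],[0,0.01,-0.0885,0.064,0,-0.0037,-0.0058],[0,0.01,-0.0885,0.064,0,-0.0037,-0.0058]],
  ],
)

```text
clock: 7.55
position: [0.6035, -0.1191, 0.1101]
tool_rot: [-2.617, -0.0, -0.119]
force: [0.6, 0.3, -4.0]
grip_width: 0.0069
finger_force: 97.8
```

```bash
python3 - <<'E'
from cfg import *
import json
np.set_printoptions(precision=4,suppress=True)
s=bot.observe();print(s["clock"],s["qpos"],rel(tcp(-.17,0,.09),toolB(sy)))
p=bot.camera_params("wrist"); f=bot.grab_frame("wrist"); im=f[:,:,::-1].copy(); cv2.imwrite("pics/w4.png",im)
json.dump({k:np.array(v).tolist() for k,v in p.items()},open("w4.json","w"))
P=[[-.067,.0465,.062],[-.067,-.0465,.062],[-.044,.0465,.062],[-.044,-.0465,.062],[0,.0465,.062],[0,-.0465,.062],[-.045,.038,.05],[-.045,-.038,.05]]
u=proj("wrist",fr(so,sy,P),p);print(u)
x0,y0=np.maximum(u.min(0).astype(int)-[50,50],0); x0=min(x0,420);y0=min(y0,300)
print(x0,y0); c=im[y0:y0+150,x0:x0+190]; cv2.imwrite("pics/c4.png",np.hstack([cv2.resize(c,(760,600),interpolation=cv2.INTER_CUBIC)]))
E
```

```text
7.55 [-0.0828  0.9084  0.7338  1.6746 -1.1107  1.2973 -0.5439] (array([-0.0002,  0.0007, -0.0002]), array([-0.0001, -0.    , -0.    ]))
[[146.7124 249.0812]
 [135.2817 153.5928]
 [133.3138 243.8583]
 [121.7833 152.9104]
 [111.3458 235.0442]
 [100.0222 151.9378]
 [141.6294 232.7052]
 [133.0636 159.6668]]
50 101
```

View pics/c4.png

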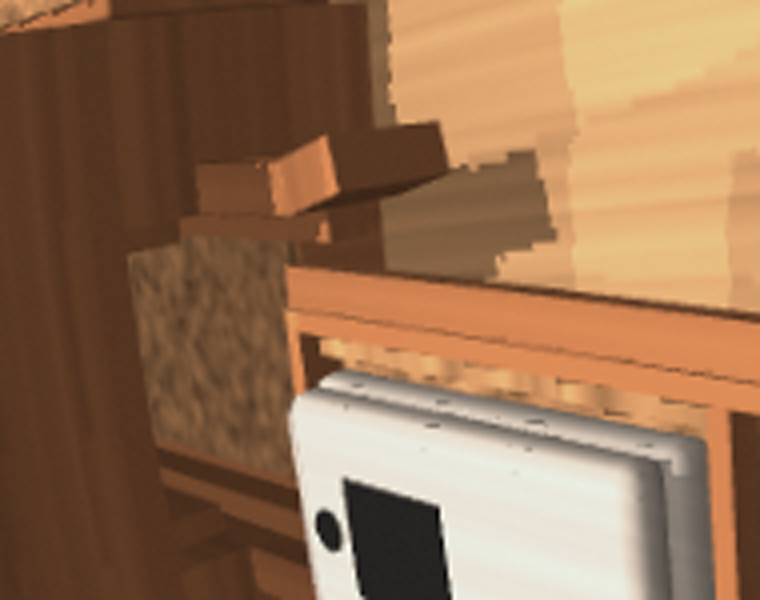

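The crop shows the -y rail's inner bend at (275,215) and its ledge front inner corner at (330,242). The +y ledge's inner edge runs from about (163,468) to (305,525).

```bash
python3 - <<'E'
from cfg import *
import json
np.set_printoptions(precision=4,suppress=True)
p=json.load(open("w4.json"))
c=lambda *q:[(50+x/4,101+y/4) for x,y in q]
print("z50 -y",inv(so,sy,plane("wrist",c((330,242),(318,222),(182,236)),.05,p)))
print("z50 +y",inv(so,sy,plane("wrist",c((163,468),(305,525),(165,490),(305,545)),.05,p)))
print("z62 -y",inv(so,sy,plane("wrist",c((275,215),(198,213)),.062,p)), "face/lip", inv(so,sy,plane("wrist",c((252,550)),.062,p)))
s=bot.observe(); R=Ro.from_euler("xyz",s["tool_rot"]); 
print("tray flange", inv(so,sy,plane("wrist",c((288,267),(285,312)),.0894+.013,p)))
E
```

```text
z50 -y [[-0.0437 -0.0361  0.05  ]
 [-0.0391 -0.0409  0.05  ]
 [ 0.0353 -0.0344  0.05  ]]
z50 +y [[ 0.0716  0.0427  0.05  ]
 [-0.0142  0.044   0.05  ]
 [ 0.0731  0.0505  0.05  ]
 [-0.0124  0.0504  0.05  ]]
z62 -y [[-0.0381 -0.0446  0.062 ]
 [ 0.0017 -0.044   0.062 ]] face/lip [[-0.0025  0.0501  0.062 ]]
tray flange [[-0.1059 -0.0434  0.1024]
 [-0.1031 -0.0346  0.1024]]
```

```bash
cat >> cfg.py <<'E'
so=fr(so,sy,[0,.0025,0])[0]
E
python3 - <<'E'
from cfg import *
print(rel(tcp(-.14,0,.046),toolB(sy)),rel(tcp(-.09,0,.0445),toolB(sy)))
E
```

```text
(array([-0.0027, -0.0049,  0.0541]), array([ 6.0e-05, -2.2e-04, -2.6e-04])) (array([-0.0028, -0.0475,  0.0804]), array([ 6.0e-05, -2.2e-04, -2.6e-04]))
```

Request:
move_arm(
  moves=[
    [[0,-0.0027,-0.002,0.02,0,0,0],[0,-0.0027,-0.0045,0.045,0,0,0],[0,-0.0027,-0.005,0.054,0,0,0],[0,-0.0027,-0.005,0.054,0,0,0]],
  ],
)

```text
clock: 8.0
position: [0.6038, -0.0901, 0.0652]
tool_rot: [-2.618, 0.001, -0.122]
force: [-0.2, -0.7, -3.3]
grip_width: 0.0069
finger_force: 97.9
```

```bash
python3 - <<'E'
from cfg import *
s=bot.observe(); print(s["force"],s["qpos"]); print(rel(tcp(-.09,0,.0445),toolB(sy)))
E
```

```text
[-0.15830871 -0.72253728 -3.30893643] [-0.10768785  0.9511823   0.68657112  1.71880631 -1.1726098   1.21857211
 -0.51131053]
(array([ 0.0003, -0.0433,  0.0259]), array([ 3.0e-05, -1.6e-04, -5.8e-04]))
```

Request:
move_arm(
  moves=[
    [[0,0,-0.009,0.0052,0,0,0],[0,0,-0.017,0.01,0,0,0],[0,0,-0.026,0.0155,0,0,0],[0,0,-0.034,0.0205,0,0,0],[0,0,-0.0425,0.0257,0,0,0]],
  ],
)

```text
clock: 8.5
position: [0.6108, -0.0402, 0.0657]
tool_rot: [-2.618, -0.002, -0.122]
force: [0.6, 0.2, -4.2]
grip_width: 0.0067
finger_force: 97.9
```

```bash
python3 - <<'E'
from cfg import *
s=bot.observe(); print(s["force"],s["moment"],s["qpos"]); print(rel(tcp(-.09,0,.0445),toolB(sy)),Ro.from_euler("xyz",s["tool_rot"]).inv().apply(fr([0,0,0],sy,[[0,.001,0],[.01,0,0],[0,0,.001]])))
print(fr([0,0,0],-sy,s["force"]))
E
```

```text
[ 0.56846019  0.17939316 -4.24120809] [-1.21623307  0.13618731  0.04414754] [-0.17834534  0.92591427  0.65876987  1.75273788 -1.19689237  1.16623601
 -0.5564481 ]
(array([-0.0006,  0.0006,  0.0012]), array([ 6.0e-05, -4.9e-04, -3.7e-04])) [[-9.99992590e-04  2.31210469e-06 -3.07795120e-06]
 [-3.54078551e-05 -8.66197228e-03  4.99689728e-03]
 [ 1.51077783e-06 -4.99696924e-04 -8.66198997e-04]]
[[ 0.24543916 -0.5432205  -4.24120809]]
```

Request:
move_arm(
  moves=[
    [[0,0,-0.008,0.005,0,0,0],[0,0,-0.016,0.01,0,0,0],[0,0,-0.024,0.015,0,0,0],[0,0,-0.032,0.02,0,0,0],[0,0,-0.038,0.024,0,0,0]],
  ],
)

```text
clock: 9.0
position: [0.6162, 0.0043, 0.0637]
tool_rot: [-2.618, -0.001, -0.122]
force: [0.1, -0.1, -3.8]
grip_width: 0.007
finger_force: 98.0
```

```bash
cat > st.py <<'E'
from cfg import *
import sys
np.set_printoptions(precision=4,suppress=True)
s=bot.observe(); R=Ro.from_euler("xyz",s["tool_rot"]); d=R.apply([0,-1,0])
tr=inv(so,sy,s["position"])[0]-[-.073,0,.0207]
print("clk",s["clock"],"tray in shelf",tr,"F shelf",fr([0,0,0],-sy,s["force"])[0],"M",fr([0,0,0],-sy,s["moment"])[0],"q5",s["qpos"][4],"q3",s["qpos"][2],"yaw",np.degrees(np.arctan2(d[1],d[0])),"lean",np.degrees(np.arcsin(d[2])),"grip",s["grip_width"],s["finger_force"])
E
python3 st.py
```

```text
clk 9.0 tray in shelf [-0.0452 -0.0007  0.043 ] F shelf [-0.1265 -0.0761 -3.8237] M [-0.0019  1.2193  0.0174] q5 -1.214097961120601 q3 0.621497418042662 yaw 83.03482887855458 lean 29.98804001741448 grip 0.007002341588254485 97.9933226108551
```

Request:
move_arm(
  moves=[
    [[0,0,0.0004,0.0007,0,0,0],[0,0,0.0008,0.0013,0,0,0],[0,0,0.0008,0.0013,0,0,0]],
  ],
)

```text
clock: 9.3
position: [0.6162, 0.0033, 0.0624]
tool_rot: [-2.618, -0.001, -0.123]
force: [0.8, 2.7, 0.3]
grip_width: 0.0068
finger_force: 98.4
```

```bash
python3 st.py
```

```text
clk 9.3 tray in shelf [-0.0462 -0.0008  0.0417] F shelf [ 2.8194 -0.4204  0.3046] M [ 0.2144 -0.2216  0.1421] q5 -1.2149357700536703 q3 0.6192939988325737 yaw 83.00450097557155 lean 30.02364705410728 grip 0.00684737524953632 98.3759343624115
```

Request:
move_arm(
  moves=[
    [[0,-0.0015,0,0,0,0,0],[0,-0.003,0,0,0,0,0],[0,-0.003,0,0,0,0,0]],
  ],
)

```text
clock: 9.6
position: [0.6134, 0.003, 0.0625]
tool_rot: [-2.619, -0.002, -0.124]
force: [2.9, -1.3, 2.9]
grip_width: 0.007
finger_force: 98.7
```

```bash
python3 st.py
```

```text
clk 9.6 tray in shelf [-0.0468  0.0019  0.0418] F shelf [-0.9882 -3.0675  2.9363] M [-0.4657  0.1922 -0.6803] q5 -1.2155585301534753 q3 0.618426953585911 yaw 82.98105772076039 lean 29.951597668605697 grip 0.006960872246118931 98.72640252113342
```

Request:
move_arm(
  moves=[
    [[0,0.002,0,-0.0005,0,0,0],[0,0.004,0,-0.0005,0,0,0],[0,0.0045,0,-0.0005,0,0,0]],
  ],
)

```text
clock: 9.9
position: [0.6172, 0.0029, 0.0624]
tool_rot: [-2.618, -0.0, -0.122]
force: [-4.7, -0.4, 2.6]
grip_width: 0.0068
finger_force: 98.8
```

```bash
python3 st.py
```

```text
clk 9.9 tray in shelf [-0.0465 -0.0018  0.0417] F shelf [-0.9902  4.5956  2.5895] M [0.9515 0.0351 0.9338] q5 -1.2117598760761925 q3 0.618718076295444 yaw 83.02362978982889 lean 29.98041281277554 grip 0.006769139000748477 98.81134986877441
```

Request:
move_arm(
  moves=[
    [[0,-0.002,-0.0005,-0.0007,0,0,0],[0,-0.002,-0.013,0.0065,0,0,0],[0,-0.002,-0.026,0.014,0,0,0],[0,-0.002,-0.039,0.0215,0,0,0],[0,-0.002,-0.05,0.0278,0,0,0]],
  ],
)

```text
clock: 10.4
position: [0.6226, 0.0619, 0.0634]
tool_rot: [-2.618, -0.001, -0.121]
force: [-0.2, -0.6, -2.7]
grip_width: 0.0066
finger_force: 97.9
```

```bash
python3 st.py
```

```text
clk 10.4 tray in shelf [ 0.0127 -0.0003  0.0427] F shelf [-0.6392  0.1314 -2.6944] M [ 0.0513  1.2581 -0.0339] q5 -1.2267363634903692 q3 0.5658955840508614 yaw 83.07415773104309 lean 29.99378329821831 grip 0.006578301376841871 97.94797539710999
```

Request:
move_arm(
  moves=[
    [[0,0,-0.0022,0.0019,0,0,0],[0,0,-0.0048,0.0034,0,0,0],[0,0,-0.0074,0.0049,0,0,0],[0,0,-0.01,0.0064,0,0,0],[0,0,-0.0122,0.0077,0,0,0]],
  ],
)

```text
clock: 10.9
position: [0.6244, 0.0739, 0.0629]
tool_rot: [-2.619, -0.001, -0.123]
force: [-0.8, -2.2, 0.1]
grip_width: 0.0067
finger_force: 98.4
```

```bash
python3 st.py
```

```text
clk 10.9 tray in shelf [ 0.0248 -0.0006  0.0422] F shelf [-2.2325  0.5228  0.1153] M [0.204  1.151  0.1112] q5 -1.2290336314637946 q3 0.5523216377194033 yaw 82.9798290860573 lean 29.957497248098452 grip 0.006725488045022309 98.4200119972229
```

Request:
move_arm(
  moves=[
    [[0,0,-0.0017,0.001,0,0,0],[0,0,-0.0035,0.002,0,0,0],[0,0,-0.0052,0.003,0,0,0]],
  ],
)

```text
clock: 11.2
position: [0.6251, 0.0801, 0.063]
tool_rot: [-2.619, -0.001, -0.123]
force: [-0.6, -2.4, 0.2]
grip_width: 0.0068
finger_force: 98.6
```

```bash
python3 st.py
```

```text
clk 11.2 tray in shelf [ 0.0311 -0.0006  0.0423] F shelf [-2.4285  0.3031  0.2005] M [0.2662 1.2063 0.1219] q5 -1.229967162393708 q3 0.5462753292668197 yaw 83.0059218549781 lean 29.968940273503886 grip 0.0068325619344865255 98.55346083641052
```

Request:
move_arm(
  moves=[
    [[0,0,-0.0015,0.0009,0,0,0],[0,0,-0.003,0.0017,0,0,0],[0,0,-0.0043,0.0025,0,0,0]],
  ],
)

```text
clock: 11.5
position: [0.6257, 0.0851, 0.0629]
tool_rot: [-2.619, -0.001, -0.123]
force: [-2.3, -4.3, 2.1]
grip_width: 0.0067
finger_force: 98.8
```

```bash
python3 st.py
```

```text
clk 11.5 tray in shelf [ 0.0361 -0.0006  0.0422] F shelf [-4.5549  1.8114  2.1353] M [0.3113 1.3073 0.24  ] q5 -1.2306386616315181 q3 0.541408256551236 yaw 83.01165968211014 lean 29.96820160249144 grip 0.006690077921559982 98.78153443336487
```

Request:
move_arm(
  moves=[
    [[0,-0.0004,-0.001,0.0003,0,0,0],[0,-0.0005,-0.002,0.0009,0,0,0],[0,-0.0005,-0.0028,0.0014,0,0,0]],
  ],
)

```text
clock: 11.8
position: [0.6255, 0.0886, 0.063]
tool_rot: [-2.618, -0.001, -0.122]
force: [-0.2, -0.6, -2.6]
grip_width: 0.0066
finger_force: 98.1
```

```bash
python3 st.py
```

```text
clk 11.8 tray in shelf [0.0395 0.0001 0.0423] F shelf [-0.5873  0.1595 -2.6323] M [-0.0038  1.0603  0.0549] q5 -1.2312540801080765 q3 0.5379251035133704 yaw 83.01822903521249 lean 29.98548956216253 grip 0.006607702244058606 98.09223890304565
```

Request:
move_arm(
  moves=[
    [[0,0,-0.0011,0.0007,0,0,0],[0,0,-0.0023,0.0013,0,0,0],[0,0,-0.0035,0.002,0,0,0]],
  ],
)

```text
clock: 12.1
position: [0.6261, 0.0924, 0.0631]
tool_rot: [-2.618, -0.001, -0.123]
force: [-0.0, -0.4, -4.5]
grip_width: 0.0071
finger_force: 98.0
```

```bash
python3 st.py
```

```text
clk 12.1 tray in shelf [ 0.0434 -0.0001  0.0424] F shelf [-0.4042 -0.0202 -4.4687] M [0.033  1.1702 0.0202] q5 -1.2317151998350964 q3 0.5341872143219851 yaw 83.01230405545718 lean 29.977984468195082 grip 0.00711764189124778 97.9955792427063
```

Request:
move_arm(
  moves=[
    [[0,0,-0.0011,0.0007,0,0,0],[0,0,-0.0023,0.0013,0,0,0],[0,0,-0.0035,0.002,0,0,0]],
  ],
)

```text
clock: 12.4
position: [0.6266, 0.0964, 0.0631]
tool_rot: [-2.618, -0.001, -0.123]
force: [0.2, -0.6, -3.3]
grip_width: 0.0069
finger_force: 98.0
```

```bash
python3 st.py
```

```text
clk 12.4 tray in shelf [ 0.0474 -0.0001  0.0424] F shelf [-0.5251 -0.3083 -3.2755] M [-0.034   1.2045  0.0142] q5 -1.232169315071119 q3 0.5303788577909422 yaw 83.01366024549307 lean 29.972144659650766 grip 0.006896808048095096 97.96127915382385
```

Request:
move_arm(
  moves=[
    [[0,0,-0.0009,0.0005,0,0,0],[0,0,-0.0018,0.001,0,0,0],[0,0,-0.0026,0.0015,0,0,0]],
  ],
)

```text
clock: 12.7
position: [0.6269, 0.0993, 0.0631]
tool_rot: [-2.618, -0.001, -0.123]
force: [-0.7, -1.6, -3.9]
grip_width: 0.0067
finger_force: 98.0
```

```bash
python3 st.py
```

```text
clk 12.7 tray in shelf [ 0.0504 -0.0001  0.0424] F shelf [-1.6465  0.5374 -3.9   ] M [0.1221 1.1704 0.0891] q5 -1.2324998533107971 q3 0.5275393276703567 yaw 83.01581095301299 lean 29.971459928194534 grip 0.006695157301483291 97.97099590301514
```

Request:
move_arm(
  moves=[
    [[0,0,-0.0009,0.0005,0,0,0],[0,0,-0.0018,0.001,0,0,0],[0,0,-0.0026,0.0015,0,0,0]],
  ],
)

```text
clock: 13.0
position: [0.6273, 0.1022, 0.0631]
tool_rot: [-2.619, -0.001, -0.123]
force: [0.2, -0.2, -2.9]
grip_width: 0.0068
finger_force: 98.1
```

```bash
python3 st.py
```

```text
clk 13.0 tray in shelf [ 0.0533 -0.0001  0.0424] F shelf [-0.2185 -0.1857 -2.9231] M [0.1446 1.2537 0.1243] q5 -1.2328268313310562 q3 0.5246897991351508 yaw 83.01239122476593 lean 29.970590716295263 grip 0.00679890885259354 98.06246995925903
```

Request:
move_arm(
  moves=[
    [[0,0,-0.0009,0.0005,0,0,0],[0,0,-0.0018,0.001,0,0,0],[0,0,-0.0018,0.001,0,0,0]],
  ],
)

```text
clock: 13.3
position: [0.6276, 0.1044, 0.0631]
tool_rot: [-2.618, -0.001, -0.122]
force: [-0.5, -0.8, -3.9]
grip_width: 0.0069
finger_force: 97.9
```

```bash
python3 st.py
```

```text
clk 13.3 tray in shelf [ 0.0555 -0.0001  0.0424] F shelf [-0.8768  0.4119 -3.8969] M [0.0664 1.2433 0.0987] q5 -1.2331435881708892 q3 0.5226976263507438 yaw 83.02356178039811 lean 29.97785651905064 grip 0.006866232421254465 97.9394781589508
```

Request:
move_arm(
  moves=[
    [[0,0,-0.0009,0.0005,0,0,0],[0,0,-0.0018,0.001,0,0,0],[0,0,-0.0018,0.001,0,0,0]],
  ],
)

```text
clock: 13.6
position: [0.6279, 0.1055, 0.0632]
tool_rot: [-2.62, -0.002, -0.123]
force: [-1.2, -4.3, -1.5]
grip_width: 0.0068
finger_force: 98.6
```

```bash
python3 st.py
```

```text
clk 13.6 tray in shelf [ 0.0567 -0.0003  0.0425] F shelf [-4.4236  0.6737 -1.4524] M [0.143  1.9171 0.2568] q5 -1.2329014175974469 q3 0.5216728699866054 yaw 82.98732940347344 lean 29.913090320424462 grip 0.006764044999670443 98.57973575592041
```

Request:
move_arm(
  moves=[
    [[0,0,-0.0005,0.0003,0,0,0],[0,0,-0.0009,0.0005,0,0,0],[0,0,-0.0009,0.0005,0,0,0]],
  ],
)

```text
clock: 13.9
position: [0.6281, 0.1055, 0.0632]
tool_rot: [-2.621, -0.002, -0.124]
force: [-1.4, -11.1, 0.5]
grip_width: 0.0073
finger_force: 99.5
```

```bash
python3 st.py
```

```text
clk 13.9 tray in shelf [ 0.0567 -0.0005  0.0425] F shelf [-11.1523   0.0492   0.5179] M [0.277  2.4986 0.3794] q5 -1.2325683745597273 q3 0.5216581167643368 yaw 82.95039778918935 lean 29.85085200803451 grip 0.0072534715266573705 99.49356079101562
```

Request:
move_arm(
  moves=[
    [[0,0,0.0004,0.0002,0,0,0],[0,0,0.0007,0.0003,0,0,0],[0,0,0.0007,0.0003,0,0,0]],
  ],
)

```text
clock: 14.2
position: [0.6281, 0.1055, 0.0629]
tool_rot: [-2.62, -0.002, -0.124]
force: [-3.5, -10.5, 3.7]
grip_width: 0.0072
finger_force: 99.7
```

```bash
python3 st.py
```

```text
clk 14.2 tray in shelf [ 0.0567 -0.0005  0.0422] F shelf [-10.8219   2.2688   3.7224] M [0.5629 1.8712 0.5462] q5 -1.2329418397226983 q3 0.5202531536575009 yaw 82.96983823591417 lean 29.908854257191912 grip 0.007217159701926988 99.71725702285767
```

Request:
move_arm(
  moves=[
    [[0,0,0,0,0,0,0],[0,0,0,0,0,0,0]],
  ],
  force=20,
)

```text
clock: 14.4
position: [0.6281, 0.1055, 0.0629]
tool_rot: [-2.62, -0.002, -0.124]
force: [-2.9, -8.8, 4.5]
grip_width: 0.0067
finger_force: 99.7
```

Request:
move_arm(
  moves=[
    [[0.15,0,0,0,0,0,0],[0.25,0,0,0,0,0,0],[0.35,0,0,0,0,0,0],[0.35,0,0,0,0,0,0]],
  ],
)

```text
clock: 14.8
position: [0.6277, 0.1051, 0.0618]
tool_rot: [-2.621, -0.001, -0.124]
force: [-0.1, -8.8, -6.9]
grip_width: 0.0298
finger_force: 4.9
```

```bash
python3 st.py; python3 - <<'E'
from cfg import *
import json
p=bot.camera_params("wrist"); f=bot.grab_frame("wrist"); im=f[:,:,::-1].copy(); cv2.imwrite("pics/w5.png",im)
json.dump({k:np.array(v).tolist() for k,v in p.items()},open("w5.json","w"))
E
```

```text
clk 14.8 tray in shelf [ 0.0562 -0.0002  0.0411] F shelf [-8.7462 -0.9639 -6.9392] M [-0.1048  3.0272 -0.094 ] q5 -1.2326437134907193 q3 0.5200269799296067 yaw 82.92116815526376 lean 29.802235421962962 grip 0.029819054964227692 4.851226033642888
```

Request:
move_arm(
  moves=[
    [[0.18,0,0,0,0,0,0],[0.18,0,0,0,0,0,0],[0.18,0,0,0,0,0,0]],
  ],
)

```text
clock: 15.15
position: [0.628, 0.1073, 0.0628]
tool_rot: [-2.618, -0.001, -0.122]
force: [-0.7, -0.1, -0.7]
grip_width: 0.0155
finger_force: 0.0
```

```bash
python3 st.py
```

```text
clk 15.15 tray in shelf [ 0.0584 -0.0002  0.0421] F shelf [-0.1543  0.6373 -0.6787] M [-0.0073  0.5354  0.0443] q5 -1.2337539627669305 q3 0.5185424377822678 yaw 83.04630475090389 lean 30.00808284317292 grip 0.01554292499952085 0.0
```

Request:
move_arm(
  moves=[
    [[0.18,0,0.0012,-0.004,0,0,0],[0.18,0,0.0012,-0.015,0,0,0],[0.18,0,0.0012,-0.03,0,0,0],[0.18,0,0.0012,-0.05,0,0,0],[0.18,0,0.002,-0.07,0,0,0]],
  ],
)

```text
clock: 15.65
position: [0.6235, 0.0692, 0.1244]
tool_rot: [-2.618, -0.002, -0.123]
force: [0.2, -0.0, -0.2]
grip_width: 0.0153
finger_force: 0.0
```

```bash
python3 st.py;  python3 - <<'E'
from cfg import *
# plate top end outer/mid in shelf: tray(-.0925,0,.0537); push TCP: shut finger tips' +x side against outer face near (-82.5,36.4)
print(rel(tcp(.0567-.04,0,.042+.04),toolB(sy)))
E
```

```text
clk 15.65 tray in shelf [ 0.02   -0.0002  0.1037] F shelf [ 0.0114 -0.1558 -0.1562] M [ 0.0498  0.4916 -0.0008] q5 -1.132710291281869 q3 0.584913194865746 yaw 83.01514672716633 lean 29.97121063995158 grip 0.015251834966609309 0.0
(array([-0.0002,  0.0141,  0.0178]), array([ 8.0e-05, -6.5e-04, -4.4e-04]))
```

Request:
move_arm(
  moves=[
    [[0,0,0.02,0,0,0,0],[0,0,0.028,0.01,0,0,0],[0,0,0.028,0.03,0,0,0],[0,0,0.028,0.05,0,0,0],[0,0,0.024,0.055,0,0,0]],
  ],
)

```text
clock: 16.15
position: [0.623, 0.0794, 0.0601]
tool_rot: [-2.618, 0.002, -0.121]
force: [0.5, 0.5, -0.7]
grip_width: -0.0002
finger_force: 0.0
```

```bash
python3 st.py
```

```text
clk 16.15 tray in shelf [0.0301 0.0015 0.0394] F shelf [ 0.5573 -0.4496 -0.7458] M [-0.0494  0.5482  0.006 ] q5 -1.2038985335648194 q3 0.5005293658638774 yaw 82.97828462645654 lean 30.014687193436245 grip -0.00021071399477016632 0.0
```

Request:
move_arm(
  moves=[
    [[0,0,-0.0017,0.001,0,0,0],[0,0,-0.0035,0.002,0,0,0],[0,0,-0.0035,0.002,0,0,0]],
  ],
)

```text
clock: 16.45
position: [0.625, 0.0812, 0.0633]
tool_rot: [-2.618, -0.002, -0.122]
force: [-0.2, -0.3, 0.1]
grip_width: -0.0001
finger_force: 0.0
```

```bash
python3 st.py
```

```text
clk 16.45 tray in shelf [ 0.0322 -0.0003  0.0426] F shelf [-0.3367  0.1879  0.101 ] M [0.0296 0.5376 0.0146] q5 -1.2037811321660763 q3 0.501946776261324 yaw 83.05151223193441 lean 29.980120418934714 grip -9.162160948733713e-05 0.0
```

Request:
move_arm(
  moves=[
    [[0,0,-0.001,0.0006,0,0,0],[0,0,-0.0018,0.001,0,0,0],[0,0,-0.0018,0.001,0,0,0]],
  ],
)

```text
clock: 16.75
position: [0.625, 0.0831, 0.0629]
tool_rot: [-2.618, -0.001, -0.123]
force: [-0.1, -0.7, 0.6]
grip_width: -0.0001
finger_force: 0.0
```

```bash
python3 st.py
```

```text
clk 16.75 tray in shelf [ 0.0341 -0.0001  0.0422] F shelf [-0.6723 -0.0209  0.6377] M [-0.0154  0.54    0.0231] q5 -1.2045162164069454 q3 0.5001045952050595 yaw 83.0206771003466 lean 29.979751618976227 grip -9.584437322976644e-05 0.0
```

Request:
move_arm(
  moves=[
    [[0,0,-0.0009,0.0005,0,0,0],[0,0,-0.0013,0.0008,0,0,0],[0,0,-0.0013,0.0008,0,0,0]],
  ],
)

```text
clock: 17.05
position: [0.6252, 0.0847, 0.0626]
tool_rot: [-2.618, -0.001, -0.123]
force: [0.6, 0.3, 0.1]
grip_width: -0.0001
finger_force: 0.0
```

```bash
python3 st.py
```

```text
clk 17.05 tray in shelf [ 0.0356 -0.0001  0.0419] F shelf [ 0.4037 -0.5829  0.1441] M [ 0.0292  0.534  -0.0151] q5 -1.2050302462108744 q3 0.498731662515175 yaw 83.01708842785935 lean 29.976734819158033 grip -0.00014056391052800566 0.0
```

Request:
move_arm(
  moves=[
    [[0,0,-0.0009,0.0005,0,0,0],[0,0,-0.0009,0.0005,0,0,0]],
  ],
)

```text
clock: 17.25
position: [0.6253, 0.0853, 0.0626]
tool_rot: [-2.619, -0.001, -0.123]
force: [-0.4, -2.8, 0.0]
grip_width: -0.0003
finger_force: 1.2
```

```bash
python3 st.py
```

```text
clk 17.25 tray in shelf [ 0.0362 -0.0001  0.0419] F shelf [-2.8658  0.0676  0.0461] M [-0.0451  0.9176  0.0212] q5 -1.2051111778569639 q3 0.4983932164588764 yaw 82.99879349759442 lean 29.941865812845528 grip -0.00027279593656753316 1.1932595819234848
```

Request:
move_arm(
  moves=[
    [[0,0,-0.0006,0.0003,0,0,0],[0,0,-0.0009,0.0005,0,0,0],[0,0,-0.0009,0.0005,0,0,0]],
  ],
)

```text
clock: 17.55
position: [0.6255, 0.0854, 0.0626]
tool_rot: [-2.62, -0.002, -0.124]
force: [-1.7, -7.7, 1.3]
grip_width: 0.0
finger_force: 3.0
```

```bash
python3 st.py
```

```text
clk 17.55 tray in shelf [ 0.0364 -0.0003  0.0419] F shelf [-7.8271  0.8082  1.2857] M [0.0645 1.6092 0.0316] q5 -1.2050351982232745 q3 0.4985170772273442 yaw 82.95703376958741 lean 29.88349600724803 grip 1.7285670113370085e-05 3.0450692027807236
```

Request:
move_arm(
  moves=[
    [[0,0,0.003,-0.0015,0,0,0],[0,0,0.015,-0.008,0,0,0],[0,0,0.03,-0.04,0,0,0],[0,0,0.045,-0.08,0,0,0],[0,0,0.06,-0.12,0,0,0]],
  ],
)

```text
clock: 18.05
position: [0.6108, -0.0263, 0.1374]
tool_rot: [-2.619, -0.0, -0.123]
force: [0.6, -0.8, 0.7]
grip_width: -0.0001
finger_force: 0.0
```

Request:
move_arm(
  moves=[
    [[0,0,0.02,-0.04,0,0,0],[0,0,0.02,-0.04,0,0,0],[0,0,0.02,-0.04,0,0,0]],
  ],
)

```text
clock: 18.35
position: [0.607, -0.0627, 0.1616]
tool_rot: [-2.618, -0.002, -0.124]
force: [0.4, 0.2, 0.3]
grip_width: -0.0001
finger_force: 0.0
```

```bash
python3 - <<'E'
from cfg import *
np.set_printoptions(precision=4,suppress=True)
o=fr(so,sy,[.0567,0,.042])[0]
f=bot.grab_frame("scene")[:,:,::-1]; g=cv2.imread("pics/scene0.png"); cv2.imwrite("pics/scene9.png",f)
# phone in box mouth? bystander pixels unchanged: diff by regions
d=cv2.absdiff(f.copy(),g).max(2)
for n,(x0,y0,x1,y1) in dict(handset=(412,215,500,260),opener=(305,255,342,302),dish=(364,252,405,290)).items(): print(n,(d[y0:y1,x0:x1]>40).sum())
w=bot.grab_frame("wrist")[:,:,::-1]; cv2.imwrite("pics/w9.png",w)
p=bot.camera_params("wrist"); 
h=cv2.cvtColor(w.copy(),cv2.COLOR_BGR2HSV); P=fr(o,sy,[[-.0925,.03,.0537],[-.0925,-.03,.0537],[-.05,.0,.005],[-.0325,0,.02]]); print(proj("wrist",P,p))
for q in proj("wrist",P[2:],p): print(w[int(q[1]),int(q[0])])
E
```

```text
handset 0
opener 0
dish 0
[[175.483  232.8148]
 [169.4055 169.4234]
 [179.1104 185.8793]
 [158.7715 187.1879]]
[27 42 66]
[ 93 100 108]
```

```bash
python3 -c "
from workcell import bot; print(bot.job_done())"
```

```text
the job is handed in; nothing more can be done
None
```

The job is handed in at about 18.5 s of the 45 s: the tray is slid fully home against the firm stop (felt at about 11 N, confirmed by a second push of about 8 N); the phone was lying in it on the way in, its colour shows there afterwards, and the handset, opener and dish haven't moved.

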